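# Open the rolling mill by five clicks

## Task

Take the crank key from beside the bamboo riser, put it fully down on the square spindle on top of the rolling mill and let go of it. Then, by the key's wooden handle, crank the dial clockwise (seen from above) all the way to its stop, and from the stop crank it back anticlockwise by exactly five clicks. Let go with the dial resting in that fifth click and the key still on the spindle, and do not disturb the jars, spool, hammer and steel block.

Things in the scene. Friction and masses are not known exactly. Their poses are not given: they have to be found in the camera images.
- mill: rolling mill bolted to the table: grey frame, top plate 110 (x) by 150 (y) mm, 150 mm above the table, two steel rolls below. On it lies the steel dial, 88 mm wide, 12 mm thick, with a black line per click, the longest for click 0; a short white mark on the plate (-x side) shows the line it stands at. Origin: on the table under the dial's axis; z up.
- dial (a joint): angle in rad of the dial and spindle; 0 = at the stop, which lies clockwise seen from above; grows anticlockwise, to 5.03. Rest positions (clicks) every 0.419 rad (24 degrees): 0, 0.419, 0.838... Leaving a click takes about 0.6 N m (8 N at the crank's handle); past half way it springs into the next. It starts in one of clicks 2 to 6.
- seat (a point): centre of the dial's upper face, 162 mm above the table, turning with the dial. The brass spindle rises 18 mm from it: 24 mm square for 13 mm, then a round nose tapering from 23.6 to 16 mm. The square's faces look along this frame's x and y.
- crank_key: dark steel crank key, 0.25 to 0.5 kg, lying upright, its hub just outside the riser, arm and handle pointing under it. Origin: centre of the hub's underside; z up; x along the arm. Hub 40 x 40 x 26 mm; arm 16 mm wide, 9 mm thick, along the underside to x = 90 mm; counterweight 30 mm wide, 16 mm high, to x = -40 mm. Seated on the spindle, its origin is at point seat.
- handle: the crank's upright wooden handle, 18 mm wide, 47 mm tall; origin: its lower end, 11 mm above the key's underside and 80 mm from the hub's axis. Spins freely on its own axis (its yaw means nothing).
- handle_grip (a point): grip point in the crank's upright wooden handle, 80 mm from the hub's axis along the key's x, 45 mm above its underside. The handle is 18 mm wide, from 11 to 58 mm above the key's underside, and spins freely on its own axis.
- socket (a point): centre of the square socket's mouth in the key's underside (same point and axes as the key's origin): 27 x 27 mm, 20 mm deep, sides along x and y, so the key goes on the spindle in four ways, with about 0.13 rad of play either way.
- boss (a point): grip point in the round steel boss on top of the hub, 45 mm above the key's origin. The boss is 11 mm wide and stands from 26 to 56 mm above the origin: the key is carried by it, but it is too slim to turn the stiff dial by.
- riser: bamboo riser fixed on the table: board 160 (x) by 200 (y) by 12 mm, top 78 mm above the table, on two 12 mm side panels, open at the two others (its -x and +x). Origin: on the table under its centre. The key's hub stands about 115 mm from it towards the riser's -x. The key must be drawn out along the riser's -x, by 70 mm, before it can rise.
- jar_low: low clear jar with brass cap, 48 mm wide, 55 mm tall, standing on the riser; origin under its centre. Bystander.
- jar_tall: amber jar with black cap, 44 mm wide, 70 mm tall, standing on the riser; origin under its centre. Bystander.
- bench_block: steel bench block, 65 x 65 x 18 mm, lying on the table; origin under its centre. Bystander.
- spool: white-flanged spool of copper wire, 64 mm wide, 30 mm tall; origin under its centre. Bystander.
- hammer: small hammer lying on the table, 200 mm long. Bystander.
Not all that is in view belongs to the job. What is meant by the crank_key is not purple or turquoise, and is the smaller of those in its own colour.

How it is judged:
By the outcome, as a careful person would: the job done as asked, in the order asked, and still so for the second after the job is handed in, with the robot touching nothing.
It also fails if it takes over 72 s, if anything falls off the work surface, if the arm or the gripper's body presses on something with over 40 N, if the wrist force passes 120 N, or if a joint passes its speed limit or range.

## Robot

A 6-joint arm with a two-finger parallel gripper is mounted at the origin on the work surface. World frame = base frame: x ahead of the robot, y to its left, z up, the work surface at z = 0. Lengths are in m, angles in rad, forces in N, time in s.
With the tool pointing down it reaches from about 0.375 to 0.9 m from the base axis. Payload 3.1 kg.
Tool frame: the origin (TCP) lies midway between the tips of the shut fingers; the grasp point (between the pads) lies 19 mm behind it; z points along the fingers, y is the line along which they close (so a half turn about z gives the same grasp; the last joint's range is limited). The gripper opens to 87 mm and grips with 3 to 60 N. Pads are 19 mm wide; open, the fingers measure 117 mm over their backs; the gripper's body (75 mm by 190 mm) begins 51 mm behind the grasp point.
Start: joints at [-1.512, 0.527, 1.433, -0, 1.181, -0.178], TCP at [0.147, -0.608, 0.223] pointing down, gripper open.
Joint ranges: [-3.08, 3.08], [-0.75, 2.2], [0.22, 2.44], [-1.43, 4.57], [0, 2.65], [-2.85, 2.85]. Speed limits (rad/s): [2.79, 2.79, 3.14, 3.14, 3.14, 3.14].

## Interface

Orientations are given as a unit quaternion [x, y, z, w].
In Python, from bench import env gives the robot as it stands. The module is installed in compiled form; this text tells all that it offers.
- The arm moves only by the tool arm_command, never from a script. Its arguments are lists of equal length, an entry for each row: "offset": the shift along the tool's x, y, z in units of 40 mm (1.0 is 40 mm), a list of three; "rotation": the turn, a rotation vector about the tool's x, y, z in units of 8 degrees (1.0 is 8 degrees), a list of three. A call has 1 to 12 rows; each row shifts and turns the commanded pose from where the row before left it, along the tool's axes as they then stand; what a row does not reach is not made up. A row lasts 1/10 s, in which the tool goes at most 50 mm and 8.59 degrees, less where a joint would pass 70% of its speed; a pose out of reach is approached as far as the arm can. A call is refused whole if a number of a shift passes 1 or a number of a turn 1, either way. A call with a gripper value outside its range is refused whole. "claw" is the finger opening in mm, from 0 to 87, set as the call begins (left out, the last holds). The fingers move at their own pace and stop on an object; "newtons" is the grip in N (left out, the last holds). Time passes only in rows, so rows that do not move let the fingers close. It gives the time, the measured TCP pose, the force, the opening and the grip force at its end, in the units of the state.
- env.observe(): the state, without advancing time (a new reading comes with each control period).
- env.snapshot(name): name is "scene" or "top" or "wrist"; returns a dict with "pixels" (384x512x3 uint8, blue, green, red), "K" (3x3 intrinsics, pixels), "rvec" (rotation vector, rad) and "tvec" (3), from world to camera coordinates, as OpenCV has them; the wrist camera has in their place "mount" (4x4, takes a point from camera to tool coordinates, whose origin is the TCP and whose axes are the flange's). Camera axes: x right, y down, z forward; pixel columns grow to the right and rows downward; lengths in m; the calibration is good to about 2 mm. A picture is of the moment at which its call begins: read the wrist's pose just before it. There is no depth.
- env.job_done(): hands the job in; it is judged then, once.
The state is a dict: "time_s": time; "joints": joint angles; "dq": joint speeds; "tau": joint torques, N m; "position": TCP position; "tcp_rot": TCP orientation; "wrist_force": force on the tool from outside, world axes, zero at the start; "moment": the same for the moment, N m; "opening": finger opening in m; "finger_force": force on a finger pad.
Only numpy, scipy, OpenCV 4.12 (cv2) and the standard library are available. Lean on these libraries where they do the work, as an engineer would, in place of code of your own. Each camera call takes 0.05 s, during which the arm holds its last target. There are 200 camera calls.

## Working session

There is one attempt and no reset: what is moved stays moved. The work goes in short steps, Python scripts to look and compute and a tool call to move; the robot and the scene stay as the last step left them, time stands still between calls to the robot, and variables do not carry over. Pictures are saved under pics/ and viewed, at most 10 in all, crops included, and the job is handed in when it is done.

Besides the shell and the picture viewer there is one more tool, called after "Emit:" in YAML: its name, and indented under it one key for each argument. arm_command: Moves the arm, as the interface text tells. Its arguments: {"type":"object","properties":{"offset":{"type":"array","items":{"type":"array","items":{"type":"number"}}},"rotation":{"type":"array","items":{"type":"array","items":{"type":"number"}}},"claw":{"type":"number"},"newtons":{"type":"number"}},"required":["offset","rotation"]}

```bash
mkdir -p pics; cat > h.py <<'E'
import numpy as np, cv2, pickle
from scipy.spatial.transform import Rotation as R
from bench import env
def cam(name):
    o=env.observe(); s=env.snapshot(name); K=np.array(s["K"])
    if "mount" in s:
        T=np.eye(4); T[:3,:3]=R.from_quat(o["tcp_rot"]).as_matrix(); T[:3,3]=o["position"]
        M=T@np.array(s["mount"])
    else:
        M=np.eye(4); M[:3,:3]=cv2.Rodrigues(np.array(s["rvec"],float))[0]; M[:3,3]=np.array(s["tvec"]).ravel(); M=np.linalg.inv(M)
    return dict(im=s["pixels"].copy(),K=K,M=M)
def ray(c,uv):
    d=c["M"][:3,:3]@np.linalg.solve(c["K"],[uv[0],uv[1],1.]); return c["M"][:3,3],d/np.linalg.norm(d)
def plane(c,uv,z):
    o,d=ray(c,uv); return o+d*(z-o[2])/d[2]
def proj(c,p):
    q=np.linalg.inv(c["M"])@np.append(p,1); q=c["K"]@q[:3]; return q[:2]/q[2]
def tri(*cu):
    A=np.zeros((3,3));b=np.zeros(3);L=[ray(*x) for x in cu]
    for o,d in L: P=np.eye(3)-np.outer(d,d);A+=P;b+=P@o
    p=np.linalg.solve(A,b); return p,[np.linalg.norm(np.cross(p-o,d)) for o,d in L]
def save(n,c): pickle.dump(c,open(n+".pkl","wb"))
def load(n): return pickle.load(open(n+".pkl","rb"))
E
python3 - <<'E'
from h import *
for n in("scene","top"):
    c=cam(n);save(n,c)
    print(n,c["M"].round(3).tolist(),c["K"][0,0])
a=load("scene")["im"];b=load("top")["im"]
cv2.imwrite("pics/s.png",cv2.resize(a,(800,600),interpolation=2))
cv2.imwrite("pics/t.png",cv2.resize(b,(800,600),interpolation=2))
print(env.observe())
E
```

```text
scene [[0.164, 0.814, -0.557, 1.218], [0.986, -0.133, 0.097, -0.137], [0.004, -0.566, -0.825, 1.218], [0.0, 0.0, 0.0, 1.0]] 470.3666810538176
top [[-0.003, -1.0, 0.029, 0.469], [-1.0, 0.004, 0.024, -0.029], [-0.024, -0.029, -0.999, 1.056], [0.0, 0.0, 0.0, 1.0]] 352.1379068153479
{'time_s': 0.1, 'joints': array([-1.51252806e+00,  5.28373459e-01,  1.43380921e+00, -1.47442849e-05,
        1.18138109e+00, -1.78506792e-01]), 'dq': array([-1.51468420e-03, -3.42483558e-03, -1.12715848e-03,  4.60092205e-04,
       -5.63035700e-04, -7.10531824e-05]), 'tau': array([-9.11714451e-04, -4.40986991e+01, -1.77151036e+01,  6.34911982e-02,
        5.33942494e-02, -5.06840684e-05]), 'position': array([ 0.14658608, -0.60687369,  0.22165818]), 'tcp_rot': array([ 9.92999564e-01,  1.18113905e-01,  5.24100374e-05, -9.84184140e-04]), 'wrist_force': array([-0.28920468,  0.73620916, -0.36439339]), 'moment': array([0.03510336, 0.03043775, 0.00642479]), 'finger_force': 0.0, 'opening': 0.08711030883028013}
```

View pics/s.png

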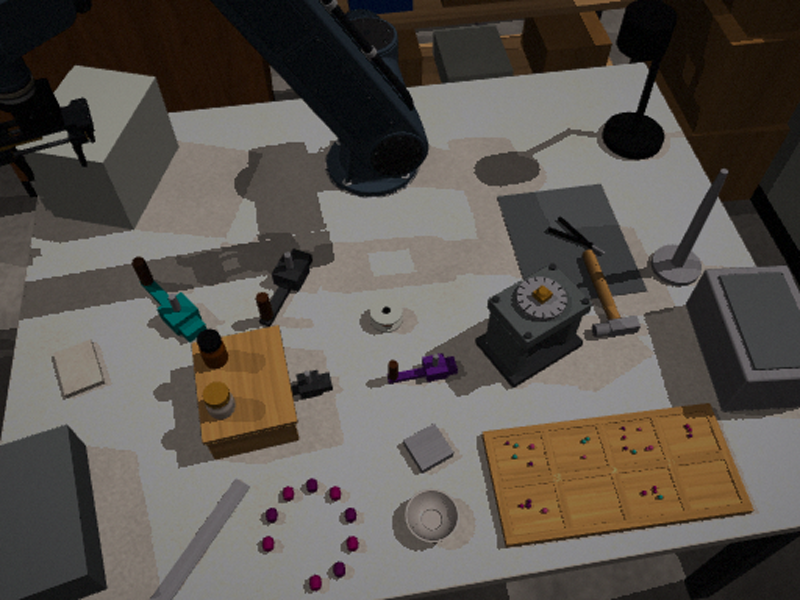

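View pics/t.png

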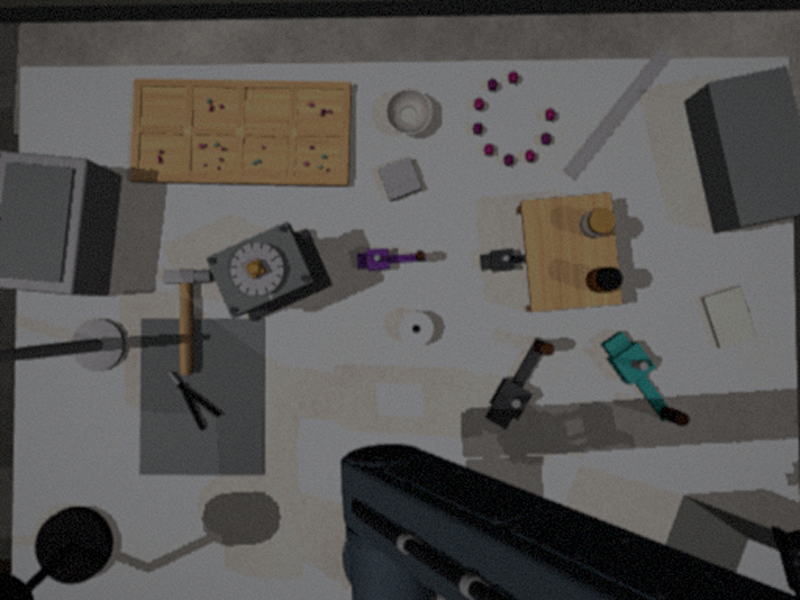

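Lookalikes in the scene view (800x600): dark key by the riser at (315,382), a larger dark key in the open at (285,285), a purple one at (425,370) and a turquoise one at (180,310). The description points to the dark one at the riser, top view (505,258). Next is a close crop of that key and the mill.

```bash
python3 - <<'E'
from h import *
s=load("scene")["im"];t=load("top")["im"]
def cr(im,x,y,w,h,k): return cv2.resize(cv2.convertScaleAbs(im[y:y+h,x:x+w],alpha=1.8),(w*k,h*k),interpolation=cv2.INTER_CUBIC)
# scene key, scene mill / top key, top mill   (native px)
a=np.hstack([cr(s,170,215,66,50,6),cr(s,310,160,66,50,6)])
b=np.hstack([cr(t,296,141,66,50,6),cr(t,132,148,66,50,6)])
cv2.imwrite("pics/c.png",np.vstack([a,b]))
E
```

```text
(no output)
```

View pics/c.png

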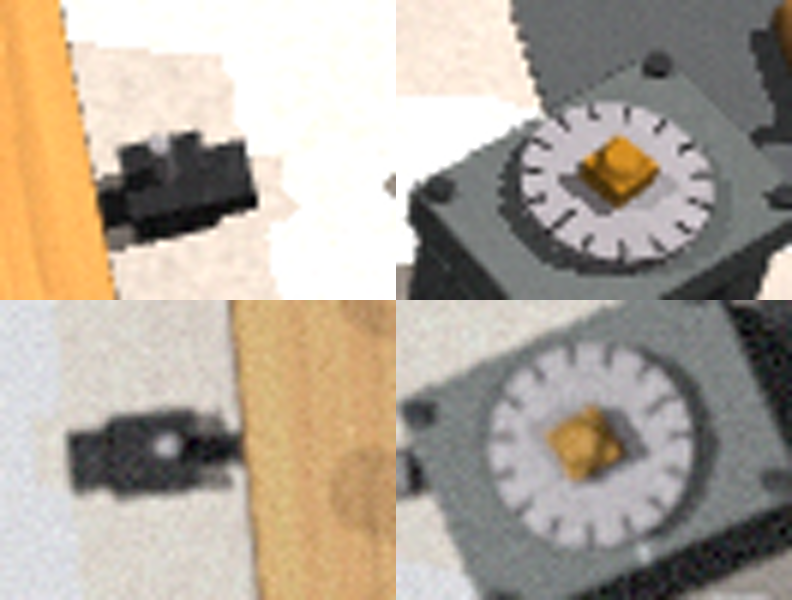

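```bash
python3 - <<'E'
from h import *
s=load("scene");t=load("top")
P=lambda x,y,cx,cy:((cx+.5)/6-.5+x,(cy+.5)/6-.5+y)
print("boss",tri((t,P(296,141,167,144)),(s,P(170,215,158,140))))
print("spindle nose",tri((t,P(132,148,190,140)),(s,P(310,160,222,158))))
print("mark",plane(t,P(132,148,249,250),.15),"ax",plane(t,P(132,148,194,146),.162))
# dial by mask (light grey, low sat) top
print("riser corners",[plane(t,(u*.64,v*.64),.078).round(3).tolist() for u,v in((523,200),(610,193),(621,303),(530,311))])
print("key: cw end/hub top", plane(t,P(296,141,68,162),.016), plane(t,P(296,141,240,146),.009))
for u,v in ((590,220),(605,280)): print("jar",plane(t,(u*.64,v*.64),.1))
for k,(u,v) in dict(spool=(417,328),purple=(378,260),dark2=(512,400),hub2=(512,400),block=(401,179)).items(): print(k,plane(t,(u*.64,v*.64),.03).round(3))
E
```

```text
boss (array([ 0.56098485, -0.19658971,  0.06193184]), [np.float64(0.00015962572384704455), np.float64(0.0001596257238470999)])
spindle nose (array([0.53629747, 0.22391155, 0.1828265 ]), [np.float64(0.0010143391034673945), np.float64(0.0010143391034674047)])
mark [0.49104205 0.20648466 0.15      ] ax [0.53522459 0.22712865 0.162     ]
riser corners [[0.661, -0.226, 0.078], [0.672, -0.379, 0.078], [0.477, -0.396, 0.078], [0.464, -0.236, 0.078]]
key: cw end/hub top [ 0.55666743 -0.15564926  0.016     ] [ 0.56471818 -0.24126669  0.009     ]
jar [ 0.62112418 -0.33646527  0.1       ]
jar [ 0.51705358 -0.36072984  0.1       ]
spool [ 0.433 -0.037  0.03 ]
purple [0.56  0.035 0.03 ]
dark2 [ 0.3   -0.212  0.03 ]
hub2 [ 0.3   -0.212  0.03 ]
block [ 0.712 -0.008  0.03 ]
```

Emit:
arm_command:
  offset:
    - [0, 0, -1]
    - [0, 0, -1]
    - [0, 0, -1]
    - [0.9, -0.6, 0]
    - [0.9, -0.7, 0]
    - [0.9, -0.7, 0]
    - [0.9, -0.7, 0]
    - [0.9, -0.7, 0]
    - [0.9, -0.7, 0]
    - [0.9, -0.7, 0]
    - [0.9, -0.7, 0]
    - [0.9, -0.7, 0]
  rotation:
    - [0, 0, 0]
    - [0, 0, 0]
    - [0, 0, 0]
    - [0, 0, 0]
    - [0, 0, 0]
    - [0, 0, 0]
    - [0, 0, 0]
    - [0, 0, 0]
    - [0, 0, 0]
    - [0, 0, 0]
    - [0, 0, 0]
    - [0, 0, 0]
  claw: 40

```text
time_s: 1.3
position: [0.4041, -0.2886, 0.3422]
tcp_rot: [0.993, 0.118, -0.0, -0.0]
wrist_force: [1.7, -0.2, -0.4]
opening: 0.0401
finger_force: 0.0
```

Emit:
arm_command:
  offset:
    - [0.9, -0.7, 0]
    - [0.9, -0.7, 0]
    - [0, 0, 0]
    - [0, 0, 0]
    - [0, 0, 0]
    - [0, 0, 0]
    - [0, 0, 0]
    - [0, 0, 0]
    - [0, 0, 0]
    - [0, 0, 0]
    - [0, 0, 0]
    - [0, 0, 0]
  rotation:
    - [0, 0, 0]
    - [0, 0, 0]
    - [0, 0, -1]
    - [0, 0, -1]
    - [0, 0, -1]
    - [0, 0, -1]
    - [0, 0, -1]
    - [0, 0, -1]
    - [0, 0, -1]
    - [0, 0, -1]
    - [0, 0, -1]
    - [0, 0, -1]

```text
time_s: 2.5
position: [0.46, -0.2188, 0.3421]
tcp_rot: [0.683, 0.731, -0.0, -0.001]
wrist_force: [0.0, -0.1, -0.4]
opening: 0.0397
finger_force: 0.0
```

```bash
python3 - <<'E'
from h import *
c=cam("wrist");save("w1",c);o=env.observe()
print(o["position"],R.from_quat(o["tcp_rot"]).as_matrix().round(3).tolist(),o["time_s"],o["joints"].round(2)); print(np.array(env.snapshot("wrist")["mount"]).round(3).tolist())
cv2.imwrite("pics/w1.png",cv2.resize(cv2.convertScaleAbs(c["im"],alpha=1.6),(800,600),interpolation=2))
E
```

```text
[ 0.45989614 -0.21886837  0.34207788] [[-0.072, 0.997, -0.001], [0.997, 0.072, 0.001], [0.001, -0.001, -1.0]] 2.55 [-0.66  0.24  1.55 -0.    1.35 -0.74]
[[0.001, -0.956, -0.293, 0.08], [1.0, 0.001, -0.0, 0.001], [0.0, -0.293, 0.956, -0.163], [0.0, 0.0, 0.0, 1.0]]
```

View pics/w1.png

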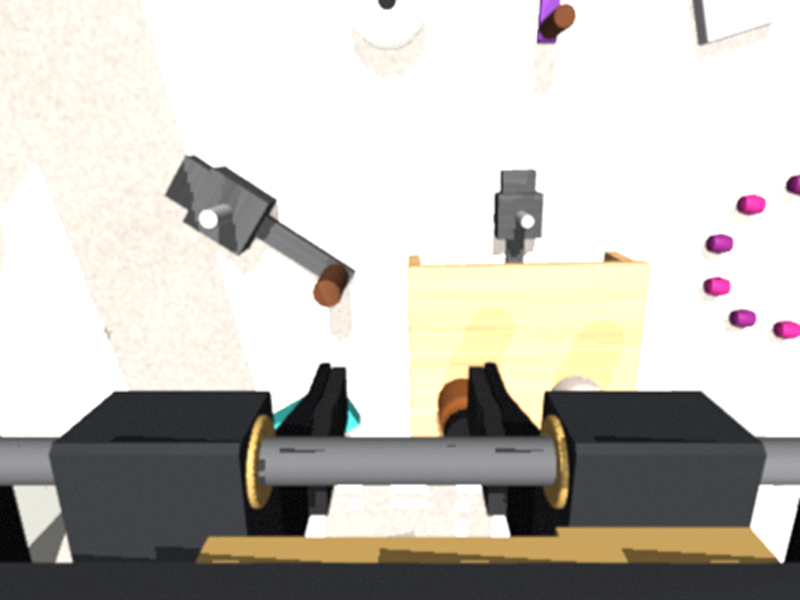

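The picture shows the riser's dark key, with hub at (518,215) and boss at (527,221). It is clearly smaller than the other dark key at (225,205), so I'm choosing it. Its arm goes under the riser's open edge at y≈263.

```bash
python3 - <<'E'
from h import *
w=load("w1");t=load("top");f=lambda u,v:(u*.64-.18,v*.64-.18)
P=lambda x,y,cx,cy:((cx+.5)/6-.5+x,(cy+.5)/6-.5+y)
print("boss",tri((w,f(527,221)),(t,P(296,141,167,144))))
print("boss z.056",plane(w,f(527,221),.056))
print("cw",plane(w,f(518,172),.016),"arm",plane(w,f(514,256),.009))
h=[plane(w,f(u,v),.026) for u,v in((496,190),(541,190),(541,238),(496,238))]
print("hub",np.round(h,4).tolist(),np.mean(h,0))
print("riser edge",plane(w,f(411,265),.078),plane(w,f(647,264),.078))
E
```

```text
boss (array([ 0.56228708, -0.198493  ,  0.04629071]), [np.float64(0.0005925524149000113), np.float64(0.0005925524149000364)])
boss z.056 [ 0.55984989 -0.19666933  0.056     ]
cw [ 0.55531857 -0.15918993  0.016     ] arm [ 0.56292972 -0.23631037  0.009     ]
hub [[0.536, -0.1754, 0.026], [0.5754, -0.1727, 0.026], [0.5815, -0.2149, 0.026], [0.541, -0.2177, 0.026]] [ 0.55845662 -0.19514742  0.026     ]
riser edge [ 0.46508322 -0.2359794   0.078     ] [ 0.65706886 -0.22188626  0.078     ]
```

Emit:
arm_command:
  offset:
    - [0.37, 0.83, 0]
    - [0, 0.85, 0]
    - [0, 0.85, 0]
    - [0, 0, 1]
    - [0, 0, 1]
    - [0, 0, 1]
    - [0, 0, 1]
    - [0, 0, 1]
    - [0, 0, 0.2]
    - [0, 0, 0]
  rotation:
    - [0, 0, 0]
    - [0, 0, 0]
    - [0, 0, 0]
    - [0, 0, 0]
    - [0, 0, 0]
    - [0, 0, 0]
    - [0, 0, 0]
    - [0, 0, 0]
    - [0, 0, 0]
    - [0, 0, 0]

```text
time_s: 3.6
position: [0.5595, -0.1976, 0.1332]
tcp_rot: [0.685, 0.728, -0.0, -0.002]
wrist_force: [-0.3, 0.5, 0.4]
opening: 0.0401
finger_force: 0.0
```

```bash
python3 - <<'E'
from h import *
c=cam("wrist");save("w2",c);o=env.observe()
print(o["position"],R.from_quat(o["tcp_rot"]).as_matrix().round(3).tolist(),o["time_s"])
im=cv2.resize(cv2.convertScaleAbs(c["im"],alpha=1.6),(800,600),interpolation=2)
print(proj(c,[.56,-.1965,.056])/.64)
cv2.imwrite("pics/w2.png",im)
E
```

```text
[ 0.56089345 -0.19832056  0.13504271] [[-0.061, 0.998, 0.0], [0.998, 0.061, -0.0], [-0.0, 0.0, -1.0]] 3.65
[406.16109979 314.88801422]
```

View pics/w2.png

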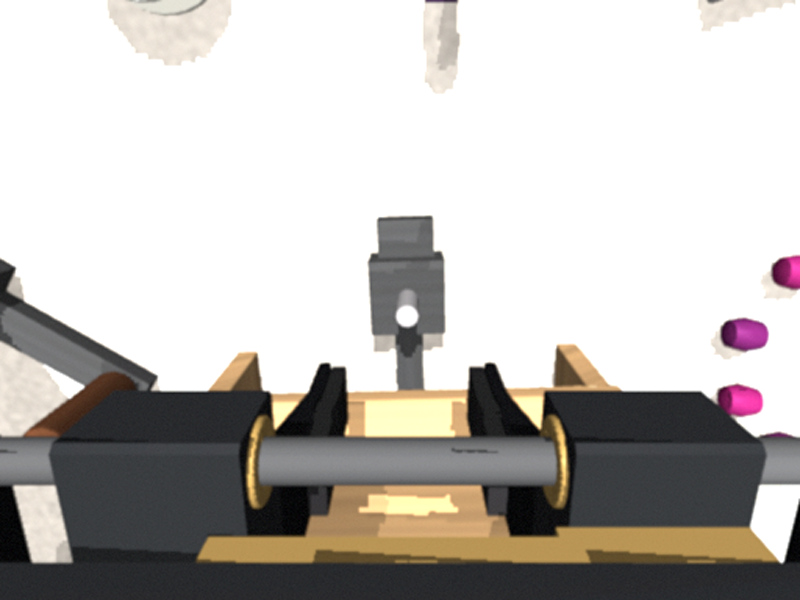

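The boss top sits at (407,316), within about 1 px of where I predicted it. I'll descend and grip.

Emit:
arm_command:
  offset:
    - [0.04, 0, 0.9]
    - [0, 0, 0.9]
    - [0, 0, 0.5]
    - [0, 0, 0.25]
    - [0, 0, 0]
  rotation:
    - [0, 0, 0]
    - [0, 0, 0]
    - [0, 0, 0]
    - [0, 0, 0]
    - [0, 0, 0]

```text
time_s: 4.15
position: [0.5611, -0.1969, 0.0333]
tcp_rot: [0.685, 0.729, 0.0, 0.001]
wrist_force: [-0.4, 0.1, 0.1]
opening: 0.0402
finger_force: 0.0
```

Emit:
arm_command:
  offset:
    - [0, 0, 0]
    - [0, 0, 0]
    - [0, 0, 0]
    - [0, 0, 0]
    - [0, 0, 0]
  rotation:
    - [0, 0, 0]
    - [0, 0, 0]
    - [0, 0, 0]
    - [0, 0, 0]
    - [0, 0, 0]
  claw: 0
  newtons: 50

```text
time_s: 4.65
position: [0.5598, -0.1964, 0.033]
tcp_rot: [0.685, 0.729, -0.0, -0.0]
wrist_force: [-2.3, -0.4, 3.4]
opening: 0.0095
finger_force: 50.0
```

Emit:
arm_command:
  offset:
    - [0.2, 0, -0.04]
    - [0.4, 0, 0]
    - [0.4, 0, 0]
    - [0.5, 0, 0]
    - [0.5, 0, 0]
    - [0, 0, -0.5]
    - [0, 0, -1]
    - [0, 0, -1]
    - [0, 0, -1]
    - [0, 0, -1]
    - [0, 0, 0]
  rotation:
    - [0, 0, 0]
    - [0, 0, 0]
    - [0, 0, 0]
    - [0, 0, 0]
    - [0, 0, 0]
    - [0, 0, 0]
    - [0, 0, 0]
    - [0, 0, 0]
    - [0, 0, 0]
    - [0, 0, 0]
    - [0, 0, 0]

```text
time_s: 5.75
position: [0.5585, -0.1161, 0.2194]
tcp_rot: [0.684, 0.729, 0.002, 0.005]
wrist_force: [0.6, -1.2, -3.7]
opening: 0.0096
finger_force: 50.0
```

```bash
python3 - <<'E'
from h import *
c=cam("wrist");save("w3",c);o=env.observe();s=cam("scene");save("s3",s)
print(o["position"],R.from_quat(o["tcp_rot"]).as_matrix().round(3).tolist(),o["time_s"],o["wrist_force"],o["moment"],o["opening"])
b=lambda i:cv2.convertScaleAbs(i,alpha=1.6)
a=b(c["im"])[130:384]; d=cv2.resize(b(s["im"])[120:260,160:420],None,fx=2,fy=2)
im=np.zeros((254+280,520,3),np.uint8);im[:254,:512]=a;im[254:,:520]=d
cv2.imwrite("pics/w3.png",im)
E
```

```text
[ 0.55646749 -0.115496    0.21639584] [[-0.064, 0.998, 0.005], [0.998, 0.064, -0.002], [-0.002, 0.005, -1.0]] 5.8 [ 0.64833864  0.11087582 -5.54092805] [-0.003017   -0.0891946  -0.02696597] 0.009533499863547045
```

View pics/w3.png

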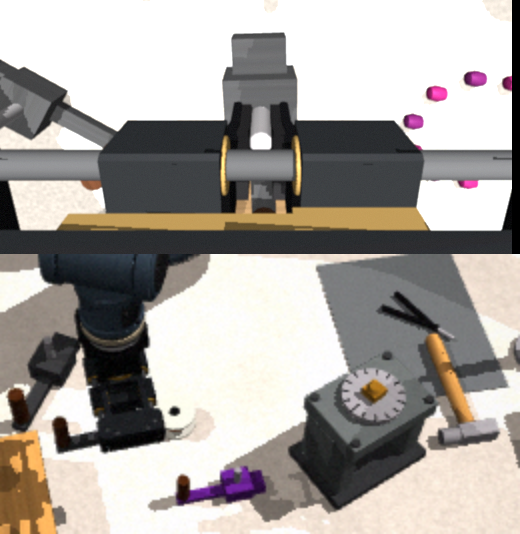

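The wrist view shows the key held by its boss, square to the fingers and level, and it is clear of the riser. Next I'll move to where the wrist camera sees the dial.

Emit:
arm_command:
  offset:
    - [0, 0, -0.8]
    - [0, -0.2, -0.9]
    - [0.4, -0.3, -0.8]
    - [0.7, -0.3, -0.7]
    - [0.8, -0.3, -0.3]
    - [0.8, 0, 0]
    - [0.8, 0, 0]
    - [0.6, 0, 0]
    - [0.3, 0, 0]
    - [0, 0, 0]
    - [0, 0, 0]
  rotation:
    - [0, 0, 0]
    - [0, 0, 0]
    - [0, 0, 0]
    - [0, 0, 0]
    - [0, 0, 0]
    - [0, 0, 0]
    - [0, 0, 0]
    - [0, 0, 0]
    - [0, 0, 0]
    - [0, 0, 0]
    - [0, 0, 0]

```text
time_s: 6.95
position: [0.5, 0.0558, 0.3528]
tcp_rot: [0.685, 0.729, -0.001, -0.001]
wrist_force: [-0.1, -0.9, -4.8]
opening: 0.0097
finger_force: 50.0
```

```bash
python3 - <<'E'
from h import *
c=cam("wrist");save("w4",c);o=env.observe()
print(o["position"],R.from_quat(o["tcp_rot"]).as_matrix().round(3).tolist(),o["time_s"],o["wrist_force"])
cv2.imwrite("pics/w4.png",cv2.resize(cv2.convertScaleAbs(c["im"],alpha=1.5),(800,600),interpolation=2))
E
```

```text
[0.50031079 0.05542731 0.35315863] [[-0.062, 0.998, -0.002], [0.998, 0.062, -0.001], [-0.001, -0.002, -1.0]] 7.0 [-0.23966829  0.87434125 -4.98486429]
```

View pics/w4.png

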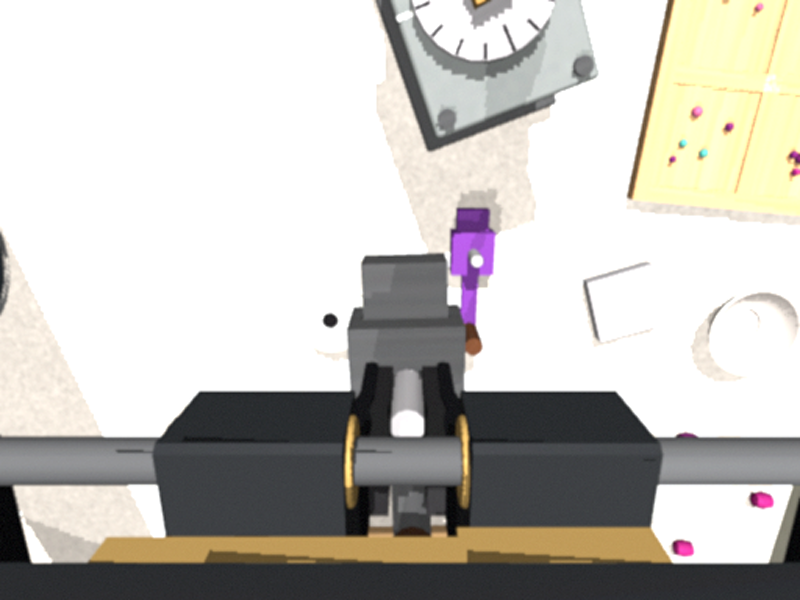

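The picture shows the plate corner at (432,148), the mark at (404,17) and the dial cut off at the top edge. I'll advance 75 mm so the whole dial is visible.

Emit:
arm_command:
  offset:
    - [0.6, 0, 0]
    - [0.7, 0, 0]
    - [0.6, 0, 0]
    - [0, 0, 0]
    - [0, 0, 0]
  rotation:
    - [0, 0, 0]
    - [0, 0, 0]
    - [0, 0, 0]
    - [0, 0, 0]
    - [0, 0, 0]

```text
time_s: 7.5
position: [0.4959, 0.1313, 0.3539]
tcp_rot: [0.685, 0.729, -0.001, 0.0]
wrist_force: [-0.3, -0.7, -4.2]
opening: 0.0097
finger_force: 50.0
```

```bash
python3 - <<'E'
from h import *
c=cam("wrist");save("w5",c);o=env.observe()
print(o["position"],R.from_quat(o["tcp_rot"]).as_matrix().round(3).tolist())
im=c["im"];hsv=cv2.cvtColor(im,cv2.COLOR_BGR2HSV)
t=load("top");u0=proj(c,[.536,.225,.175]);print("expect",u0)
m=((hsv[...,0]>8)&(hsv[...,0]<30)&(hsv[...,1]>120)).astype(np.uint8)
n,l,st,ce=cv2.connectedComponentsWithStats(m)
for i in range(1,n):
    if st[i,4]>60: print(st[i],ce[i])
x,y=int(u0[0])-67,max(int(u0[1])-65,0); print("crop",x,y)
cv2.imwrite("pics/w5.png",cv2.resize(cv2.convertScaleAbs(im[y:y+130,x:x+134],alpha=1.0),None,fx=4.5,fy=4.5,interpolation=cv2.INTER_CUBIC))
E
```

```text
[0.49600758 0.1309706  0.35393734] [[-0.061, 0.998, -0.0], [0.998, 0.061, -0.001], [-0.001, -0.0, -1.0]]
expect [307.9030526   76.93440507]
[291  57  32  34 636] [306.27672956  73.65408805]
[220 265  11  61 390] [223.95897436 295.24871795]
[291 265  10  61 376] [296.60904255 294.65425532]
[  58  337  370   23 6576] [257.15860706 350.10036496]
crop 240 11
```

View pics/w5.png

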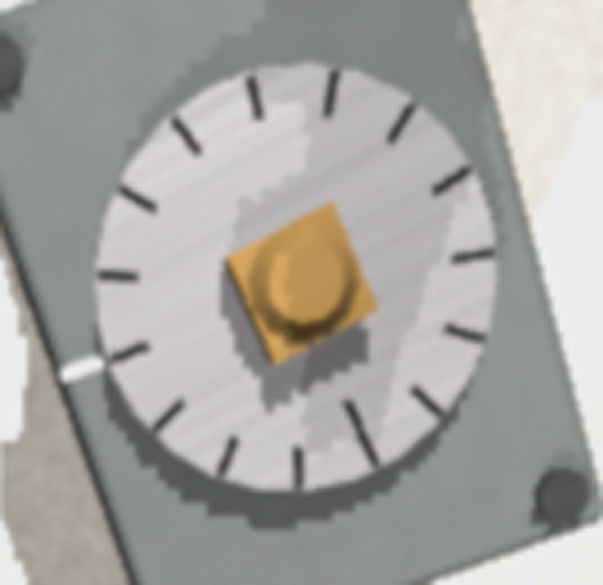

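The dial stands at the mark (82,368). The longest line, at (362,433), is four lines anticlockwise of it, so the dial is at click 4. The square's corners are (332,204), (378,309), (273,364) and (228,260).

```bash
python3 - <<'E'
from h import *
c=load("w5");s=load("s3")
f=lambda u,v:((u+.5)/4.5-.5+240,(v+.5)/4.5-.5+11)
q=[plane(c,f(*p),.175) for p in((332,204),(378,309),(273,364),(228,260))]
print(np.round(q,4).tolist(),np.mean(q,0)); 
a=[np.degrees(np.arctan2(*(q[(i+1)%4]-q[i])[[1,0]]))%90 for i in range(4)];print("heading mod90",a,[np.linalg.norm(q[(i+1)%4]-q[i]) for i in range(4)])
nose=f(309,284); print("nose",plane(c,nose,.180))
print("dial c",plane(c,f(297,277.5),.162),"mark",plane(c,f(82,368),.15))
# height check with scene view nose (brass mask)
h=cv2.cvtColor(s["im"],cv2.COLOR_BGR2HSV);m=((h[...,0]>8)&(h[...,0]<30)&(h[...,1]>120)).astype(np.uint8)
u0=proj(s,[.536,.225,.175]);n,l,st,ce=cv2.connectedComponentsWithStats(m)
i=min((i for i in range(1,n) if st[i,4]>20),key=lambda i:np.linalg.norm(ce[i]-u0));print(ce[i],st[i],u0)
print("tri",tri((c,(306.3,73.7)),(s,ce[i])))
for z,name in((.175,"sq"),): print(proj(s,[*np.mean(q,0)[:2],z]))
# right & left plate edges
e=[plane(c,f(*p),.15) for p in((20,265),(110,520),(480,60),(590,460))];print(np.degrees([np.arctan2(*(e[0]-e[1])[[1,0]]),np.arctan2(*(e[2]-e[3])[[1,0]])]))
E
```

```text
[[0.5392, 0.2437, 0.175], [0.551, 0.2238, 0.175], [0.5301, 0.2114, 0.175], [0.5187, 0.2315, 0.175]] [0.53475857 0.22761664 0.175     ]
heading mod90 [np.float64(30.894677308876965), np.float64(30.632326758130546), np.float64(29.507649906483877), np.float64(30.733484793612742)] [np.float64(0.02311939300995394), np.float64(0.024357414871108953), np.float64(0.02308158000694018), np.float64(0.023798544897184148)]
nose [0.53541341 0.22763415 0.18      ]
dial c [0.534991   0.22965493 0.162     ] mark [0.48947475 0.20782302 0.15      ]
[346.79787234 188.08510638] [341 183  13  11  94] [346.10798614 187.52453605]
tri (array([0.53482616, 0.22805004, 0.16999703]), [np.float64(3.991566198601012e-05), np.float64(3.99156619861435e-05)])
[346.91820198 187.02759887]
[113.44229601 114.2382079 ]
```

```bash
python3 - <<'E'
from h import *
for n,z0 in(("w4",.3530),("w3",.2175)):
    c=load(n);g=cv2.GaussianBlur(cv2.cvtColor(c["im"],cv2.COLOR_BGR2GRAY),(3,3),0).astype(float)
    r0,r1=(155,172) if n=="w4" else (157,172)
    P=[]
    for u in range(238,282 if n=="w4" else 280):
        d=np.diff(g[r0:r1,u]); i=d.argmin(); P.append((u,r0+i+.5))
    P=np.array(P); W=np.array([plane(c,p,z0-.017)[:2] for p in P])
    vx,vy,x,y=cv2.fitLine(W.astype(np.float32),cv2.DIST_HUBER,0,.001,.001).ravel()
    print(n,P[::8].tolist(),"heading",np.degrees(np.arctan2(vy,vx)),x,y)
    # left/right sides of counterweight
    for a,b in((225,240),(278,292)):
        S=[]
        for v in range(170,196):
            d=abs(np.diff(g[v,a:b]));S.append((a+d.argmax()+.5,v))
        S=np.array(S); W=np.array([plane(c,p,z0-.017)[:2] for p in S])
        vx,vy,x,y=cv2.fitLine(W.astype(np.float32),cv2.DIST_HUBER,0,.001,.001).ravel(); print("side",S[::6].tolist(),np.degrees(np.arctan2(vy,vx)),x,y)
E
```

```text
w4 [[238.0, 162.5], [246.0, 162.5], [254.0, 162.5], [262.0, 162.5], [270.0, 161.5], [278.0, 161.5]] heading 5.2959423 0.49697575 0.09864788
side [[230.5, 170.0], [230.5, 176.0], [231.5, 182.0], [231.5, 188.0], [231.5, 194.0]] -84.794174 0.48302752 0.08789136
side [[285.5, 170.0], [285.5, 176.0], [286.5, 182.0], [286.5, 188.0], [286.5, 194.0]] -82.230194 0.5129462 0.08846311
w3 [[238.0, 162.5], [246.0, 162.5], [254.0, 162.5], [262.0, 162.5], [270.0, 162.5], [278.0, 161.5]] heading 3.573214 0.5518268 -0.07408304
side [[230.5, 170.0], [230.5, 176.0], [231.5, 182.0], [231.5, 188.0], [231.5, 194.0]] -84.749504 0.5415573 -0.08452999
side [[285.5, 170.0], [285.5, 176.0], [285.5, 182.0], [286.5, 188.0], [286.5, 194.0]] -81.88751 0.57155305 -0.082268
```

Emit:
arm_command:
  offset:
    - [0.6, 0.3, 0]
    - [0.9, 0.4, 0]
    - [0.86, 0.42, 0.4]
    - [0, 0, 0.7]
    - [0, 0, 0.7]
    - [0, 0, 0.6]
    - [0, 0, 0.2]
    - [0, 0, 0]
    - [0, 0, 0]
  rotation:
    - [0, 0, 0]
    - [0, 0, 0]
    - [0, 0, 0]
    - [0, 0, -0.76]
    - [0, 0, -0.77]
    - [0, 0, -0.77]
    - [0, 0, -0.76]
    - [0, 0, 0]
    - [0, 0, 0]

```text
time_s: 8.45
position: [0.5355, 0.2282, 0.2504]
tcp_rot: [0.516, 0.856, 0.0, 0.0]
wrist_force: [0.6, 0.5, -4.4]
opening: 0.0096
finger_force: 50.0
```

```bash
cat >> h.py <<'E'
def avg(n=4):
    P=[];H=[]
    for _ in range(n):
        env.snapshot("wrist");o=env.observe();P.append(o["position"]);m=R.from_quat(o["tcp_rot"]).as_matrix();H.append(m[:,0])
    x=np.mean(H,0);p=np.mean(P,0);print("t",o["time_s"],"p",p.round(4),"sd",np.std(P,0).round(4),"head",np.degrees(np.arctan2(x[1],x[0])).round(2),"F",o["wrist_force"].round(1),"op",round(o["opening"],4),"J",o["joints"].round(2));return p,x
def need(tgt,p,x):  # units along tool axes (tool down)
    x=x/np.linalg.norm(x);y=np.array([x[1],-x[0],0]);d=np.array(tgt)-p
    print("need units",np.round([d@x/.04,d@y/.04,-d[2]/.04],3))
E
python3 - <<'E'
from h import *
p,x=avg();need([.535,.228,.22],p,x)
# key sides in wrist image, relative to tool
c=cam("wrist");save("w6",c)
cv2.imwrite("pics/w6.png",cv2.resize(cv2.convertScaleAbs(c["im"],alpha=1.3),(800,600),interpolation=2))
E
```

```text
t 8.65 p [0.5356 0.2288 0.2512] sd [0.0002 0.0002 0.0001] head 117.92 F [-0.2  0.  -4. ] op 0.0102 J [ 0.21  0.44  1.51 -0.    1.19 -0.28]
need units [-0.009 -0.022  0.78 ]
```

Emit:
arm_command:
  offset:
    - [-0.01, -0.02, 0.4]
    - [0, 0, 0.4]
    - [0, 0, 0.15]
    - [0, 0, 0.1]
    - [0, 0, 0.1]
    - [0, 0, 0]
  rotation:
    - [0, 0, 0]
    - [0, 0, 0]
    - [0, 0, 0]
    - [0, 0, 0]
    - [0, 0, 0]
    - [0, 0, 0]

```text
time_s: 9.3
position: [0.5341, 0.2285, 0.2042]
tcp_rot: [0.515, 0.857, 0.0, 0.0]
wrist_force: [0.5, 0.1, -3.0]
opening: 0.0095
finger_force: 50.0
```

Emit:
arm_command:
  offset:
    - [0, 0, 0.08]
    - [0, 0, 0.08]
    - [0, 0, 0.06]
    - [0, 0, 0]
  rotation:
    - [0, 0, 0]
    - [0, 0, 0]
    - [0, 0, 0]
    - [0, 0, 0]

```text
time_s: 9.7
position: [0.5339, 0.2284, 0.1951]
tcp_rot: [0.515, 0.857, -0.0, -0.0]
wrist_force: [-1.0, -0.3, -4.5]
opening: 0.0096
finger_force: 50.0
```

```bash
python3 - <<'E'
from h import *
avg(2)
E
```

```text
t 9.8 p [0.534  0.2284 0.1953] sd [0. 0. 0.] head 118.05 F [-1.2  0.5 -3.4] op 0.0092 J [ 0.21  0.5   1.57 -0.    1.07 -0.28]
```

Emit:
arm_command:
  offset:
    - [0, 0, 0.03]
    - [0, 0, 0.02]
    - [0, 0, 0]
  rotation:
    - [0, 0, 0]
    - [0, 0, 0]
    - [0, 0, 0]

```text
time_s: 10.1
position: [0.5342, 0.2285, 0.1949]
tcp_rot: [0.515, 0.857, 0.0, 0.0]
wrist_force: [-3.0, -1.2, 4.6]
opening: 0.0093
finger_force: 50.0
```

Emit:
arm_command:
  offset:
    - [0, 0, 0]
    - [0, 0, 0]
    - [0, 0, 0]
    - [0, 0, -0.3]
    - [0, 0, -0.6]
    - [0, 0, -0.8]
    - [-0.8, 0, -0.3]
    - [-0.9, 0, 0]
    - [-0.9, 0, 0]
    - [0, 0, 0]
    - [0, 0, 0]
  rotation:
    - [0, 0, 0]
    - [0, 0, 0]
    - [0, 0, 0]
    - [0, 0, 0]
    - [0, 0, 0]
    - [0, 0, 0]
    - [0, 0, 0]
    - [0, 0, 0]
    - [0, 0, 0]
    - [0, 0, 0]
    - [0, 0, 0]
  claw: 40

```text
time_s: 11.2
position: [0.5833, 0.1361, 0.2738]
tcp_rot: [0.516, 0.857, 0.0, -0.0]
wrist_force: [-0.4, -0.3, 0.2]
opening: 0.0403
finger_force: 0.0
```

```bash
python3 - <<'E'
from h import *
p,x=avg(3)
c=cam("wrist");save("w7",c);s=cam("scene");save("s7",s);t=cam("top");save("t7",t)
b=lambda i:cv2.convertScaleAbs(i,alpha=1.4)
d=cv2.resize(b(s["im"])[140:250,300:400],None,fx=3,fy=3,interpolation=2)
d2=cv2.resize(b(t["im"])[125:225,115:215],None,fx=3,fy=3,interpolation=2)
im=np.zeros((384,800,3),np.uint8);im[:384,:512]=b(c["im"]);im=np.zeros((384+330,812,3),np.uint8);im[:384,:512]=b(c["im"]);im[384:714,:300]=d;im[384:684,300:600]=d2
im=im[:,:612];im=cv2.resize(im,None,fx=.84,fy=.84,interpolation=cv2.INTER_AREA)
cv2.imwrite("pics/w7.png",im);print(im.shape,proj(c,[.5752,.1589,.22]))
E
```

```text
t 11.35 p [0.5824 0.1373 0.2735] sd [0.0002 0.0003 0.0001] head 118.07 F [ 0.2  0.2 -0.9] op 0.0402 J [ 0.05  0.44  1.44  0.    1.26 -0.45]
(600, 514, 3) [265.05925191 181.63501712]
```

View pics/w7.png

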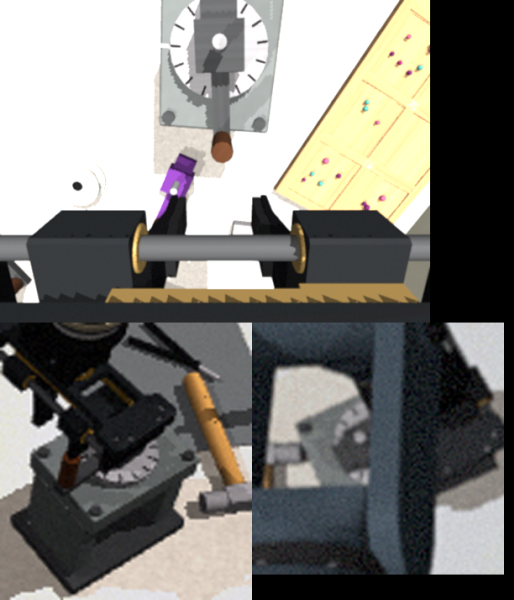

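The key sits on the spindle and the fingers are off it. The handle's top is at (222,150) in this picture, about 3 px from the prediction.

```bash
python3 - <<'E'
from h import *
c=load("w7");h=cv2.cvtColor(c["im"],cv2.COLOR_BGR2HSV)
m=(((h[...,0]<14)|(h[...,0]>172))&(h[...,1]>90)).astype(np.uint8);m[:150]=0;m[200:]=0;m[:,:240]=0;m[:,300:]=0
n,l,st,ce=cv2.connectedComponentsWithStats(m);i=1+st[1:,4].argmax();print(st[i],ce[i])
# top disc: lower part, width = disc diameter
x,y,w,hh,_=st[i]; top=(x+w/2-.5,y+hh-w/2-.5);P=plane(c,top,.22);print(P,"r",np.hypot(*(P[:2]-[.535,.228])),np.degrees(np.arctan2(P[1]-.228,P[0]-.535)))
b=plane(c,(222/.84,37+0),.218)
print("boss",plane(c,(219.5/.84,41.5/.84),.218))
need([P[0],P[1],.188],np.array([.5824,.1373,.2735]),np.array([np.cos(np.radians(118.07)),np.sin(np.radians(118.07)),0]))
E
```

```text
[252 157  25  36 719] [263.82475661 175.02086231]
[0.57406592 0.15954473 0.22      ] r 0.07881795199302002 -60.28754321084874
boss [0.535135   0.22846418 0.218     ]
need units [0.589 0.078 2.138]
```

Emit:
arm_command:
  offset:
    - [0.58, 0.08, 0]
    - [0, 0, 0.5]
    - [0, 0, 0.8]
    - [0, 0, 0.6]
    - [0, 0, 0.2]
    - [0, 0, 0]
  rotation:
    - [0, 0, 0]
    - [0, 0, 0]
    - [0, 0, 0]
    - [0, 0, 0]
    - [0, 0, 0]
    - [0, 0, 0]

```text
time_s: 12.1
position: [0.5739, 0.159, 0.1883]
tcp_rot: [0.514, 0.858, -0.001, -0.001]
wrist_force: [0.4, 0.6, -0.5]
opening: 0.0401
finger_force: 0.0
```

Emit:
arm_command:
  offset:
    - [0, 0, 0]
    - [0, 0, 0]
    - [0, 0, 0]
    - [0, 0, 0]
    - [0, 0, 0]
  rotation:
    - [0, 0, 0]
    - [0, 0, 0]
    - [0, 0, 0]
    - [0, 0, 0]
    - [0, 0, 0]
  claw: 0
  newtons: 40

```text
time_s: 12.6
position: [0.5753, 0.1586, 0.1903]
tcp_rot: [0.515, 0.857, 0.0, 0.001]
wrist_force: [-0.4, -0.3, 3.2]
opening: 0.0167
finger_force: 40.0
```

```bash
cat >> h.py <<'E'
C=np.array([.535,.2283])
def ang(p): 
    d=p[:2]-C; print("crank r",np.hypot(*d).round(4),"ang",np.degrees(np.arctan2(d[1],d[0])).round(2)%360)
def arc(a0,a1,n,p,x,z):
    """relative rows in tool units from p along arc to angle a1 (deg), rounded, error carried"""
    x=x/np.linalg.norm(x);y=np.array([x[1],-x[0],0]);out=[];q=p.copy()
    for a in np.radians(np.linspace(a0,a1,n+1)[1:]):
        d=np.array([C[0]+.08*np.cos(a),C[1]+.08*np.sin(a),z])-q
        r=np.round([d@x/.04,d@y/.04,-d[2]/.04],2);out.append(r.tolist());q=q+.04*(r[0]*x+r[1]*y-r[2]*np.array([0,0,1]))
    print(out)
E
python3 - <<'E'
from h import *
p,x=avg(3);ang(p);a=np.degrees(np.arctan2(*(p[:2]-C)[::-1]))
arc(a,-60-40,8,p,x,p[2])
E
```

```text
t 12.75 p [0.5753 0.1586 0.1902] sd [0. 0. 0.] head 118.05 F [ 0.1 -1.2  5. ] op 0.0169 J [ 0.08  0.53  1.54 -0.    1.07 -0.41]
crank r 0.0805 ang 300.04
[[0.02, -0.18, -0.0], [0.01, -0.17, -0.0], [0.03, -0.17, -0.0], [0.05, -0.17, -0.0], [0.06, -0.16, -0.0], [0.08, -0.16, -0.0], [0.09, -0.15, -0.0], [0.1, -0.14, -0.0]]
```

Emit:
arm_command:
  offset:
    - [0.01, -0.18, 0]
    - [0.01, -0.17, 0]
    - [0.03, -0.17, 0]
    - [0.05, -0.17, 0]
    - [0.06, -0.16, 0]
    - [0.08, -0.16, 0]
    - [0.09, -0.15, 0]
    - [0.1, -0.14, 0]
    - [0, 0, 0]
  rotation:
    - [0, 0, 0]
    - [0, 0, 0]
    - [0, 0, 0]
    - [0, 0, 0]
    - [0, 0, 0]
    - [0, 0, 0]
    - [0, 0, 0]
    - [0, 0, 0]
    - [0, 0, 0]

```text
time_s: 13.65
position: [0.5229, 0.1482, 0.1904]
tcp_rot: [0.514, 0.858, 0.001, 0.003]
wrist_force: [5.7, -3.6, 3.7]
opening: 0.0176
finger_force: 40.0
```

```bash
python3 - <<'E'
from h import *
p,x=avg(2);ang(p)
q=np.array([C[0]+.08*np.cos(np.radians(260)),C[1]+.08*np.sin(np.radians(260)),p[2]])
arc(260,212,10,q,x,p[2])
E
```

```text
t 13.75 p [0.5228 0.1482 0.1903] sd [0. 0. 0.] head 118.07 F [ 4.7 -2.9  3.6] op 0.0171 J [ 0.07  0.46  1.68 -0.    1.   -0.42]
crank r 0.081 ang 261.33
[[0.11, -0.13, -0.0], [0.12, -0.12, -0.0], [0.13, -0.1, -0.0], [0.13, -0.1, -0.0], [0.15, -0.08, -0.0], [0.15, -0.08, -0.0], [0.16, -0.06, -0.0], [0.16, -0.04, -0.0], [0.16, -0.03, -0.0], [0.17, -0.02, -0.01]]
```

Emit:
arm_command:
  offset:
    - [0.11, -0.13, 0]
    - [0.12, -0.12, 0]
    - [0.13, -0.1, 0]
    - [0.13, -0.1, 0]
    - [0.15, -0.08, 0]
    - [0.15, -0.08, 0]
    - [0.16, -0.06, 0]
    - [0.16, -0.04, 0]
    - [0.16, -0.03, 0]
    - [0.17, -0.02, 0]
    - [0, 0, 0]
  rotation:
    - [0, 0, 0]
    - [0, 0, 0]
    - [0, 0, 0]
    - [0, 0, 0]
    - [0, 0, 0]
    - [0, 0, 0]
    - [0, 0, 0]
    - [0, 0, 0]
    - [0, 0, 0]
    - [0, 0, 0]
    - [0, 0, 0]

```text
time_s: 14.85
position: [0.4673, 0.1837, 0.1901]
tcp_rot: [0.513, 0.858, -0.002, 0.002]
wrist_force: [2.9, -7.4, 7.4]
opening: 0.0171
finger_force: 40.0
```

```bash
python3 - <<'E'
from h import *
p,x=avg(2);ang(p)
q=np.array([C[0]+.08*np.cos(np.radians(212)),C[1]+.08*np.sin(np.radians(212)),p[2]])
arc(212,188,12,q,x,p[2])
E
```

```text
t 14.95 p [0.4673 0.1837 0.1901] sd [0. 0. 0.] head 118.17 F [ 2.3 -8.   7.4] op 0.0169 J [ 0.15  0.41  1.77 -0.01  0.96 -0.33]
crank r 0.0811 ang 213.37
[[0.07, -0.0, -0.0], [0.07, -0.0, -0.0], [0.07, -0.0, -0.0], [0.07, 0.0, -0.0], [0.07, 0.01, -0.0], [0.07, 0.01, -0.0], [0.07, 0.01, -0.0], [0.07, 0.01, -0.0], [0.06, 0.02, -0.0], [0.07, 0.01, -0.0], [0.07, 0.03, -0.0], [0.06, 0.02, -0.0]]
```

Emit:
arm_command:
  offset:
    - [0.07, 0, 0]
    - [0.07, 0, 0]
    - [0.07, 0, 0]
    - [0.07, 0, 0]
    - [0, 0, 0]
  rotation:
    - [0, 0, 0]
    - [0, 0, 0]
    - [0, 0, 0]
    - [0, 0, 0]
    - [0, 0, 0]

```text
time_s: 15.45
position: [0.4608, 0.1956, 0.19]
tcp_rot: [0.515, 0.857, 0.0, -0.0]
wrist_force: [-0.3, 1.8, 9.2]
opening: 0.0167
finger_force: 40.0
```

Emit:
arm_command:
  offset:
    - [0.07, 0.01, 0]
    - [0.07, 0.01, 0]
    - [0, 0, 0]
  rotation:
    - [0, 0, 0]
    - [0, 0, 0]
    - [0, 0, 0]

```text
time_s: 15.75
position: [0.4584, 0.2016, 0.1899]
tcp_rot: [0.515, 0.857, 0.0, -0.001]
wrist_force: [-0.4, 2.3, 8.7]
opening: 0.0167
finger_force: 40.0
```

```bash
python3 - <<'E'
from h import *
p,x=avg(2);ang(p)
E
```

```text
t 15.85 p [0.4584 0.2017 0.1899] sd [0. 0. 0.] head 118.01 F [-0.8  2.1  8.3] op 0.0167 J [ 0.19  0.41  1.77  0.    0.96 -0.3 ]
crank r 0.0811 ang 199.14
```

Emit:
arm_command:
  offset:
    - [0.07, 0.01, 0]
    - [0.07, 0.02, 0]
    - [0, 0, 0]
  rotation:
    - [0, 0, 0]
    - [0, 0, 0]
    - [0, 0, 0]

```text
time_s: 16.15
position: [0.4568, 0.2069, 0.1898]
tcp_rot: [0.515, 0.857, -0.0, -0.001]
wrist_force: [-0.5, 0.3, 8.6]
opening: 0.017
finger_force: 40.0
```

Emit:
arm_command:
  offset:
    - [0.06, 0.02, 0]
    - [0, 0, 0]
  rotation:
    - [0, 0, 0]
    - [0, 0, 0]

```text
time_s: 16.35
position: [0.4566, 0.208, 0.1899]
tcp_rot: [0.514, 0.858, -0.001, 0.0]
wrist_force: [-0.5, -3.4, 8.3]
opening: 0.0168
finger_force: 40.0
```

```bash
python3 - <<'E'
from h import *
p,x=avg(2);ang(p)
E
```

```text
t 16.45 p [0.4566 0.208  0.1899] sd [0. 0. 0.] head 118.1 F [ 0.2 -3.8  8.5] op 0.0169 J [ 0.21  0.41  1.77 -0.    0.96 -0.28]
crank r 0.081 ang 194.54
```

Emit:
arm_command:
  offset:
    - [0.07, 0.02, 0]
    - [0, 0, 0]
  rotation:
    - [0, 0, 0]
    - [0, 0, 0]

```text
time_s: 16.65
position: [0.4563, 0.2091, 0.1899]
tcp_rot: [0.514, 0.858, -0.003, 0.001]
wrist_force: [0.4, -9.1, 8.8]
opening: 0.0171
finger_force: 40.0
```

Emit:
arm_command:
  offset:
    - [0.07, 0.02, 0]
    - [0, 0, 0]
  rotation:
    - [0, 0, 0]
    - [0, 0, 0]

```text
time_s: 16.85
position: [0.456, 0.2105, 0.1899]
tcp_rot: [0.513, 0.858, -0.004, 0.002]
wrist_force: [1.6, -12.2, 8.8]
opening: 0.017
finger_force: 40.0
```

```bash
python3 - <<'E'
from h import *
p,x=avg(2);ang(p)
E
```

```text
t 16.95 p [0.456  0.2105 0.1899] sd [0. 0. 0.] head 118.23 F [  1.6 -12.9   9.2] op 0.0171 J [ 0.21  0.41  1.77 -0.01  0.96 -0.27]
crank r 0.081 ang 192.71
```

Emit:
arm_command:
  offset:
    - [0.07, 0.02, 0]
    - [0, 0, 0]
  rotation:
    - [0, 0, 0]
    - [0, 0, 0]

```text
time_s: 17.15
position: [0.4557, 0.2118, 0.1899]
tcp_rot: [0.513, 0.859, -0.005, 0.003]
wrist_force: [2.9, -18.5, 9.1]
opening: 0.0171
finger_force: 40.0
```

```bash
python3 - <<'E'
from h import *
p,x=avg(2);ang(p)
x=np.array([np.cos(np.radians(118.05)),np.sin(np.radians(118.05)),0])
# commanded position now ~ on arc at 186.4; return
a0=186.4; q=np.array([C[0]+.0805*np.cos(np.radians(a0)),C[1]+.0805*np.sin(np.radians(a0)),p[2]])
arc(a0,186.4+36,12,q,x,p[2]); 
for s in(222.4,262.4,302.4):
  q=np.array([C[0]+.08*np.cos(np.radians(s)),C[1]+.08*np.sin(np.radians(s)),p[2]]);arc(s,s+40,10,q,x,p[2])
E
```

```text
t 17.25 p [0.4557 0.2118 0.1899] sd [0. 0. 0.] head 118.29 F [  1.2 -18.6   8.5] op 0.0171 J [ 0.22  0.41  1.77 -0.01  0.96 -0.27]
crank r 0.081 ang 191.78
[[-0.1, -0.02, -0.0], [-0.1, -0.04, -0.0], [-0.1, -0.02, -0.0], [-0.11, -0.02, -0.0], [-0.1, -0.02, -0.0], [-0.11, -0.01, -0.0], [-0.1, 0.0, -0.0], [-0.1, 0.0, -0.0], [-0.11, 0.01, -0.0], [-0.1, 0.01, -0.0], [-0.11, 0.02, -0.0], [-0.1, 0.02, -0.0]]
[[-0.13, 0.04, -0.0], [-0.13, 0.05, -0.0], [-0.13, 0.06, -0.0], [-0.12, 0.06, -0.0], [-0.12, 0.08, -0.0], [-0.12, 0.08, -0.0], [-0.1, 0.09, -0.0], [-0.1, 0.1, -0.0], [-0.09, 0.1, -0.0], [-0.09, 0.11, -0.0]]
[[-0.08, 0.12, -0.0], [-0.07, 0.12, -0.0], [-0.06, 0.12, -0.0], [-0.05, 0.13, -0.0], [-0.04, 0.14, -0.0], [-0.03, 0.13, -0.0], [-0.03, 0.14, -0.0], [-0.01, 0.14, -0.0], [-0.0, 0.14, -0.0], [0.0, 0.14, -0.0]]
[[0.02, 0.14, -0.0], [0.02, 0.14, -0.0], [0.04, 0.13, -0.0], [0.04, 0.13, -0.0], [0.05, 0.13, -0.0], [0.06, 0.13, -0.0], [0.07, 0.12, -0.0], [0.08, 0.11, -0.0], [0.09, 0.11, -0.0], [0.09, 0.11, -0.0]]
```

Emit:
arm_command:
  offset:
    - [-0.1, -0.02, 0]
    - [-0.1, -0.03, 0]
    - [-0.1, -0.03, 0]
    - [-0.11, -0.02, 0]
    - [-0.1, -0.02, 0]
    - [-0.11, -0.01, 0]
    - [-0.1, 0, 0]
    - [-0.1, 0, 0]
    - [-0.11, 0.01, 0]
    - [-0.1, 0.01, 0]
    - [-0.11, 0.02, 0]
    - [-0.1, 0.02, 0]
  rotation:
    - [0, 0, 0]
    - [0, 0, 0]
    - [0, 0, 0]
    - [0, 0, 0]
    - [0, 0, 0]
    - [0, 0, 0]
    - [0, 0, 0]
    - [0, 0, 0]
    - [0, 0, 0]
    - [0, 0, 0]
    - [0, 0, 0]
    - [0, 0, 0]

```text
time_s: 18.45
position: [0.4723, 0.1761, 0.1896]
tcp_rot: [0.516, 0.856, 0.001, -0.006]
wrist_force: [-7.0, 13.9, 11.2]
opening: 0.017
finger_force: 40.1
```

Emit:
arm_command:
  offset:
    - [-0.13, 0.04, 0]
    - [-0.13, 0.05, 0]
    - [-0.13, 0.06, 0]
    - [-0.12, 0.06, 0]
    - [-0.12, 0.08, 0]
    - [-0.12, 0.08, 0]
    - [-0.1, 0.09, 0]
    - [-0.1, 0.1, 0]
    - [-0.09, 0.1, 0]
    - [-0.09, 0.11, 0]
    - [0, 0, 0]
  rotation:
    - [0, 0, 0]
    - [0, 0, 0]
    - [0, 0, 0]
    - [0, 0, 0]
    - [0, 0, 0]
    - [0, 0, 0]
    - [0, 0, 0]
    - [0, 0, 0]
    - [0, 0, 0]
    - [0, 0, 0]
    - [0, 0, 0]

```text
time_s: 19.55
position: [0.5242, 0.1474, 0.1896]
tcp_rot: [0.515, 0.857, 0.0, -0.001]
wrist_force: [0.6, 0.1, 7.3]
opening: 0.0169
finger_force: 40.0
```

```bash
python3 - <<'E'
from h import *
p,x=avg(2);ang(p)
E
```

```text
t 19.65 p [0.5241 0.1475 0.1896] sd [0. 0. 0.] head 118.02 F [-0.1  0.6  5.9] op 0.0166 J [ 0.07  0.46  1.67  0.    1.01 -0.42]
crank r 0.0816 ang 262.3
```

Emit:
arm_command:
  offset:
    - [-0.08, 0.12, 0]
    - [-0.07, 0.12, 0]
    - [-0.06, 0.12, 0]
    - [-0.05, 0.13, 0]
    - [-0.04, 0.14, 0]
    - [-0.03, 0.13, 0]
    - [-0.03, 0.14, 0]
    - [-0.01, 0.14, 0]
    - [0, 0.14, 0]
    - [0, 0.14, 0]
    - [0, 0, 0]
  rotation:
    - [0, 0, 0]
    - [0, 0, 0]
    - [0, 0, 0]
    - [0, 0, 0]
    - [0, 0, 0]
    - [0, 0, 0]
    - [0, 0, 0]
    - [0, 0, 0]
    - [0, 0, 0]
    - [0, 0, 0]
    - [0, 0, 0]

```text
time_s: 20.75
position: [0.5775, 0.1593, 0.1897]
tcp_rot: [0.515, 0.857, 0.0, -0.001]
wrist_force: [1.1, 1.8, 5.2]
opening: 0.0173
finger_force: 40.0
```

```bash
python3 - <<'E'
from h import *
p,x=avg(2);ang(p)
E
```

```text
t 20.85 p [0.578  0.1596 0.1897] sd [0.0001 0.     0.    ] head 118.01 F [0.6 2.7 6.3] op 0.0169 J [ 0.08  0.53  1.53  0.    1.08 -0.41]
crank r 0.0811 ang 302.04
```

Emit:
arm_command:
  offset:
    - [0.02, 0.14, 0]
    - [0.02, 0.14, 0]
    - [0.04, 0.13, 0]
    - [0.04, 0.13, 0]
    - [0.05, 0.13, 0]
    - [0, 0, 0]
    - [0, 0, 0]
  rotation:
    - [0, 0, 0]
    - [0, 0, 0]
    - [0, 0, 0]
    - [0, 0, 0]
    - [0, 0, 0]
    - [0, 0, 0]
    - [0, 0, 0]

```text
time_s: 21.55
position: [0.5979, 0.1779, 0.1897]
tcp_rot: [0.515, 0.857, 0.0, -0.001]
wrist_force: [1.5, 1.8, 6.2]
opening: 0.0172
finger_force: 40.0
```

```bash
python3 - <<'E'
from h import *
p,x=avg(2);ang(p)
E
```

```text
t 21.65 p [0.5981 0.1782 0.1897] sd [0.0001 0.0001 0.    ] head 118.01 F [1.5 2.1 6. ] op 0.0168 J [ 0.11  0.56  1.47  0.    1.11 -0.38]
crank r 0.0806 ang 321.54
```

Emit:
arm_command:
  offset:
    - [0, 0, 0]
    - [0, 0, 0]
    - [0, 0, 0]
    - [0, 0, 0]
    - [0, 0, -0.4]
    - [0, 0, -0.8]
    - [0, 0, -1]
    - [-0.8, 0, -0.5]
    - [-1, 0, 0]
    - [0, 0, 0]
    - [0, 0, 0]
  rotation:
    - [0, 0, 0]
    - [0, 0, 0]
    - [0, 0, 0]
    - [0, 0, 0]
    - [0, 0, 0]
    - [0, 0, 0]
    - [0, 0, 0]
    - [0, 0, 0]
    - [0, 0, 0]
    - [0, 0, 0]
    - [0, 0, 0]
  claw: 42

```text
time_s: 22.75
position: [0.6327, 0.1132, 0.2966]
tcp_rot: [0.516, 0.857, -0.0, -0.001]
wrist_force: [-0.4, 0.4, 0.2]
opening: 0.0422
finger_force: 0.0
```

```bash
python3 - <<'E'
from h import *
p,x=avg(1)
c=cam("wrist");save("w8",c);u=proj(c,[.535,.228,.162]);print(u)
s=cam("scene")
b=lambda i:cv2.convertScaleAbs(i,alpha=1.2)
x0,y0=max(0,int(u[0])-80),max(0,int(u[1])-65)
a=cv2.resize(c["im"][y0:y0+130,x0:x0+160],(640,520),interpolation=2)
d=cv2.resize(b(s["im"]),(107*1,80))
cv2.imwrite("pics/w8.png",a)
E
```

```text
t 22.8 p [0.6322 0.114  0.2964] sd [0. 0. 0.] head 118.01 F [ 0.2 -0.5  0.2] op 0.0419 J [ 0.    0.48  1.29  0.    1.37 -0.48]
[218.30386944  -0.25261154]
```

View pics/w8.png

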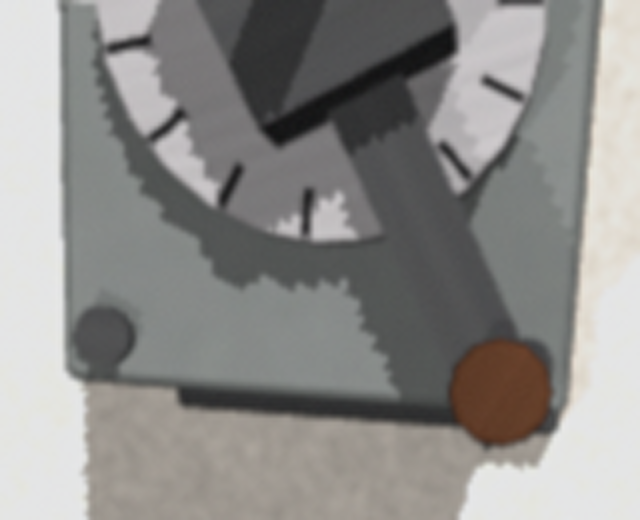

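The key is on the spindle with its handle at (500,390), and the gripper is clear. As a numeric check, I'll compare the line headings and arm heading with the mark.

```bash
python3 - <<'E'
from h import *
c=load("w8");x0=138
f=lambda u,v:((u+.5)/4-.5+x0,(v+.5)/4-.5)
hd=lambda p:np.degrees(np.arctan2(p[1]-C[1],p[0]-C[0]))%360
c5=load("w5");print("mark",hd(plane(c5,((82.5)/4.5-.5+240,368.5/4.5-.5+11),.15)))
for p in((128,43),(167,125),(231,185),(307,210),(455,160),(503,88)):
    q=plane(c,f(*p),.162);print(hd(q).round(1),((hd(q)-204.5)/24).round(2),np.hypot(*(q[:2]-C)).round(4))
q=plane(c,f(500,391),.22);print("handle",q,hd(q),np.hypot(*(q[:2]-C)))
E
```

```text
mark 204.21791949054014
219.3 0.62 0.0392
243.0 1.6 0.0388
267.3 2.62 0.0387
291.0 3.61 0.0382
339.4 5.62 0.0382
3.8 -8.36 0.0381
handle [0.59889502 0.18091433 0.22      ] 323.43871772302833 0.07954856966248482
```

Emit:
arm_command:
  offset:
    - [-0.5, 0.5, -0.5]
    - [-0.4, 0.5, -0.5]
    - [0, 0, 0]
    - [0, 0, 0]
    - [0, 0, 0]
    - [0, 0, 0]
    - [0, 0, 0]
    - [0, 0, 0]
  rotation:
    - [0, 0, 0]
    - [0, 0, 0]
    - [0, 0, 0]
    - [0, 0, 0]
    - [0, 0, 0]
    - [0, 0, 0]
    - [0, 0, 0]
    - [0, 0, 0]

```text
time_s: 23.7
position: [0.6848, 0.1012, 0.3371]
tcp_rot: [0.515, 0.857, -0.0, -0.0]
wrist_force: [-0.7, 0.7, -0.4]
opening: 0.0419
finger_force: 0.0
```

```bash
cat >> h.py <<'E'
def lines(c,a,b):
    g=cv2.cvtColor(c["im"],cv2.COLOR_BGR2GRAY).astype(np.float32);A=np.arange(a,b,.5);V=[]
    for t in np.radians(A):
        uv=np.array([proj(c,[C[0]+r*np.cos(t),C[1]+r*np.sin(t),.162]) for r in(.0365,.038,.0395)],np.float32)
        V.append(cv2.remap(g,uv[:,0].reshape(1,-1),uv[:,1].reshape(1,-1),1).mean())
    V=np.array(V);k=cv2.blur(V.reshape(1,-1).astype(np.float32),(31,1)).ravel()
    from scipy.signal import find_peaks
    i,_=find_peaks(k-V,height=25,distance=20);print("lines",[(A[j],round(float(k[j]-V[j]))) for j in i],"frac",[round((A[j]-204.2)/24,2) for j in i])
E
python3 - <<'E'
from h import *
print("w5");lines(load("w5"),180,360)
print("w7");lines(load("w7"),180,360)
print("w8");lines(load("w8"),210,365)
avg(1);c=cam("wrist");save("w9",c);print("now",proj(c,[*C,.162]));lines(c,210,365)
h=cv2.cvtColor(c["im"],cv2.COLOR_BGR2HSV);m=(((h[...,0]<14)|(h[...,0]>172))&(h[...,1]>90)).astype(np.uint8)
n,l,st,ce=cv2.connectedComponentsWithStats(m);u=proj(c,[.599,.18,.22])
for i in range(1,n):
    if st[i,4]>150 and np.linalg.norm(ce[i]-u)<40: print(st[i],ce[i],plane(c,ce[i],.22))
E
```

```text
w5
lines [(np.float64(181.0), 77), (np.float64(205.0), 88), (np.float64(228.5), 82), (np.float64(252.5), 84), (np.float64(276.5), 92), (np.float64(300.0), 86), (np.float64(324.5), 86), (np.float64(348.0), 83)] frac [np.float64(-0.97), np.float64(0.03), np.float64(1.01), np.float64(2.01), np.float64(3.01), np.float64(3.99), np.float64(5.01), np.float64(5.99)]
w7
lines [(np.float64(180.5), 93), (np.float64(205.0), 111), (np.float64(228.5), 106), (np.float64(252.5), 85), (np.float64(276.0), 65), (np.float64(324.0), 82), (np.float64(348.5), 105)] frac [np.float64(-0.99), np.float64(0.03), np.float64(1.01), np.float64(2.01), np.float64(2.99), np.float64(4.99), np.float64(6.01)]
w8
lines [(np.float64(219.5), 110), (np.float64(243.0), 100), (np.float64(267.0), 65), (np.float64(290.5), 78), (np.float64(339.5), 69), (np.float64(363.5), 89)] frac [np.float64(0.64), np.float64(1.62), np.float64(2.62), np.float64(3.6), np.float64(5.64), np.float64(6.64)]
t 23.75 p [0.685  0.1012 0.3372] sd [0. 0. 0.] head 118.06 F [ 0.5 -1.   0.4] op 0.0419 J [-0.01  0.53  1.1   0.    1.51 -0.5 ]
now [175.12460112 -36.4769968 ]
lines [(np.float64(251.0), 44), (np.float64(267.0), 63), (np.float64(291.0), 77), (np.float64(345.0), 33)] frac [np.float64(1.95), np.float64(2.62), np.float64(3.62), np.float64(5.87)]
[198  35  28  28 551] [211.31578947  48.79310345] [0.60136871 0.18024609 0.22      ]
```

The dial had stopped at 4.62 clicks, just past half way and held there by friction. It needs a further push, so I'll regrip the handle and crank on to about 331°.

Emit:
arm_command:
  offset:
    - [0.8, -0.3, 0]
    - [0.9, -0.3, 0]
    - [0.9, -0.37, 0]
    - [0.15, 0, 0.5]
    - [0, 0, 1]
    - [0, 0, 1]
    - [0, 0, 0.8]
    - [0, 0, 0.38]
    - [0, 0, 0]
    - [0, 0, 0]
  rotation:
    - [0, 0, 0]
    - [0, 0, 0]
    - [0, 0, 0]
    - [0, 0, 0]
    - [0, 0, 0]
    - [0, 0, 0]
    - [0, 0, 0]
    - [0, 0, 0]
    - [0, 0, 0]
    - [0, 0, 0]

```text
time_s: 24.8
position: [0.5998, 0.1799, 0.1906]
tcp_rot: [0.515, 0.857, 0.0, 0.0]
wrist_force: [0.2, 0.3, -0.3]
opening: 0.0421
finger_force: 0.0
```

Emit:
arm_command:
  offset:
    - [0, 0, 0]
    - [0, 0, 0]
    - [0, 0, 0]
    - [0, 0, 0]
    - [0, 0, 0]
  rotation:
    - [0, 0, 0]
    - [0, 0, 0]
    - [0, 0, 0]
    - [0, 0, 0]
    - [0, 0, 0]
  claw: 0
  newtons: 40

```text
time_s: 25.3
position: [0.5995, 0.1799, 0.1909]
tcp_rot: [0.515, 0.857, 0.0, 0.0]
wrist_force: [-0.1, -0.4, 2.2]
opening: 0.017
finger_force: 40.0
```

```bash
python3 - <<'E'
from h import *
p,x=avg(2);ang(p);a=np.degrees(np.arctan2(*(p[:2]-C)[::-1]))
arc(a,331-360,5,p,x,p[2])
E
```

```text
t 25.4 p [0.5996 0.1799 0.1908] sd [0. 0. 0.] head 118.05 F [0.1 0.2 2.8] op 0.0171 J [ 0.11  0.56  1.46 -0.    1.11 -0.38]
crank r 0.0807 ang 323.13
[[0.04, 0.04, -0.0], [0.03, 0.05, -0.0], [0.02, 0.05, -0.0], [0.03, 0.05, -0.0], [0.03, 0.04, -0.0]]
```

Emit:
arm_command:
  offset:
    - [0.04, 0.05, 0]
    - [0.03, 0.05, 0]
    - [0.03, 0.05, 0]
    - [0.03, 0.05, 0]
    - [0.03, 0.04, 0]
    - [0, 0, 0]
    - [0, 0, 0]
  rotation:
    - [0, 0, 0]
    - [0, 0, 0]
    - [0, 0, 0]
    - [0, 0, 0]
    - [0, 0, 0]
    - [0, 0, 0]
    - [0, 0, 0]

```text
time_s: 26.1
position: [0.6058, 0.1901, 0.1907]
tcp_rot: [0.515, 0.857, 0.001, 0.001]
wrist_force: [0.7, 0.0, 4.7]
opening: 0.0167
finger_force: 40.0
```

```bash
python3 - <<'E'
from h import *
p,x=avg(2);ang(p)
c=cam("wrist");print(proj(c,[*C,.162]));lines(c,200,365)
E
```

```text
t 26.2 p [0.6058 0.1901 0.1907] sd [0. 0. 0.] head 118.06 F [2.1 0.1 5.5] op 0.0171 J [ 0.13  0.58  1.44 -0.    1.12 -0.36]
crank r 0.0804 ang 331.64
[177.41421264 113.65239422]
lines [(np.float64(205.0), 58), (np.float64(228.5), 129), (np.float64(252.0), 111), (np.float64(275.5), 72), (np.float64(299.5), 115), (np.float64(348.0), 89)] frac [np.float64(0.03), np.float64(1.01), np.float64(1.99), np.float64(2.97), np.float64(3.97), np.float64(5.99)]
```

The lines now stand exactly on the mark, at click 5 with the hidden long line under the arm near 324°. I'll back off within the play, release and lift.

Emit:
arm_command:
  offset:
    - [-0.03, -0.05, 0]
    - [-0.03, -0.04, 0]
    - [0, 0, 0]
  rotation:
    - [0, 0, 0]
    - [0, 0, 0]
    - [0, 0, 0]

```text
time_s: 26.55
position: [0.6036, 0.1862, 0.1907]
tcp_rot: [0.515, 0.857, 0.001, 0.001]
wrist_force: [1.9, 0.2, 5.2]
opening: 0.0169
finger_force: 40.0
```

Emit:
arm_command:
  offset:
    - [0, 0, 0]
    - [0, 0, 0]
    - [0, 0, 0]
    - [0, 0, 0]
    - [0, 0, -0.4]
    - [0, 0, -0.8]
    - [0, 0, -1]
    - [0, 0, -0.8]
    - [0, 0, 0]
    - [0, 0, 0]
    - [0, 0, 0]
    - [0, 0, 0]
  rotation:
    - [0, 0, 0]
    - [0, 0, 0]
    - [0, 0, 0]
    - [0, 0, 0]
    - [0, 0, 0]
    - [0, 0, 0]
    - [0, 0, 0]
    - [0, 0, 0]
    - [0, 0, 0]
    - [0, 0, 0]
    - [0, 0, 0]
    - [0, 0, 0]
  claw: 42

```text
time_s: 27.75
position: [0.6016, 0.1861, 0.3081]
tcp_rot: [0.515, 0.857, -0.001, -0.002]
wrist_force: [0.0, 0.7, -0.1]
opening: 0.0418
finger_force: 0.0
```

```bash
python3 - <<'E'
from h import *
avg(2);c=cam("wrist");save("w10",c);print(proj(c,[*C,.162]));lines(c,200,365)
h=cv2.cvtColor(c["im"],cv2.COLOR_BGR2HSV);m=(((h[...,0]<14)|(h[...,0]>172))&(h[...,1]>90)).astype(np.uint8)
n,l,st,ce=cv2.connectedComponentsWithStats(m);u=proj(c,[.603,.186,.22])
for i in range(1,n):
    if st[i,4]>150 and np.linalg.norm(ce[i]-u)<40: q=plane(c,ce[i],.22);print(st[i],ce[i],u,q);ang(q)
# bystanders: change vs first scene view
a=load("scene")["im"];b=cam("scene")["im"];save("s10",b)
for k,(x,y) in dict(jarT=(211,348),jarL=(217,400),spool=(386,315),hammer=(605,290),hamhead=(615,325),block=(429,448)).items():
    x,y=int(x*.64),int(y*.64);A=a[y-12:y+12,x-12:x+12];B=b[y-18:y+18,x-18:x+18]
    r=cv2.matchTemplate(B,A,cv2.TM_CCOEFF_NORMED);_,v,_,loc=cv2.minMaxLoc(r);print(k,round(v,3),loc[0]-6,loc[1]-6)
E
```

```text
t 27.85 p [0.602  0.1861 0.3084] sd [0.0001 0.     0.0001] head 118.05 F [-0.1  0.3 -0.2] op 0.0419 J [ 0.12  0.46  1.31  0.    1.38 -0.37]
[215.12755192 102.57900399]
lines [(np.float64(203.5), 79), (np.float64(227.0), 86), (np.float64(250.5), 82), (np.float64(274.5), 58), (np.float64(298.5), 82), (np.float64(346.5), 67)] frac [np.float64(-0.03), np.float64(0.95), np.float64(1.93), np.float64(2.93), np.float64(3.93), np.float64(5.93)]
[253 173  21  33 556] [262.73741007 189.90107914] [260.78356838 198.33749313] [0.60112731 0.19268103 0.22      ]
crank r 0.0751 ang 331.69
jarT 0.913 0 0
jarL 0.99 0 0
spool 0.999 0 0
hammer 0.811 0 0
hamhead 0.994 0 0
block 0.996 0 0
```

```bash
python3 -c "
from bench import env
print(env.job_done())"
```

```text
the job is handed in; nothing more can be done
None
```

The job is handed in: the key is seated on the spindle, and I cranked the dial clockwise to its stop and back five clicks. It needed a second grip because the dial first stopped short at about 4.6 clicks. The last look showed it resting at click 5 to within about 1.5°, with the gripper clear and the jars, spool, hammer and block showing no shift.

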